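Clamp the tube rack on the platform shaker

ROBOT

A 6-joint arm with a two-finger parallel gripper is mounted at the origin on the work surface. World frame = base frame: x ahead of the robot, y to its left, z up, the work surface at z = 0. Lengths are in m, angles in rad, forces in N, time in s.
With the tool pointing down it reaches from about 0.375 to 0.9 m from the base axis. Payload 3.1 kg.
Tool frame: the origin (TCP) lies midway between the tips of the shut fingers; the grasp point (between the pads) lies 19 mm behind it; z points along the fingers, y is the line along which they close (so a half turn about z gives the same grasp; the last joint's range is limited). The gripper opens to 85 mm and grips with 20 to 120 N. Pads are 22 mm wide; open, the fingers measure 114 mm over their backs; the gripper's body (76 mm by 85 mm) begins 54 mm behind the grasp point. The pads swing forward as they close: fully open they stand 13 mm farther back than shut.
Start: joints at [1.163, 0.527, 1.433, -0, 1.181, -0.178], TCP at [0.142, 0.609, 0.231] pointing down, gripper open.
Joint ranges: [-3.08, 3.08], [-0.75, 2.2], [0.22, 2.44], [-1.43, 4.57], [0, 2.65], [-2.85, 2.85]. Speed limits (rad/s): [2.79, 2.79, 3.14, 3.14, 3.14, 3.14].

INTERFACE

Orientations are given as a unit quaternion [x, y, z, w].
In Python, from bench import env, viewer, workorder, readout gives the robot as it stands. Calls block until the motion is done:
- env.move_to(position, orientation): joint-space move of the TCP to a pose.
- env.movel(position, speed=0.15, rot=None, force_limit=None): straight line of the TCP; rot=None keeps the orientation; speed is the mean speed in m/s. With force_limit (N) it stops when the force on the tool has changed by that much, and returns True; else False.
- env.goto_joints(angles): joint-space move.
- env.command_gripper(opening): finger opening in m; the grip force is fixed at half the most; returns when the fingers have stopped.
- env.pause(seconds).
- env.ik(position, orientation): joint angles nearest the present ones, or None.
- viewer.read_camera(name): name is "scene" or "side" or "wrist"; returns the picture (400x640x3 uint8, red, green, blue); there is no depth.
- viewer.camera_model(name): a dict with "fx", "fy", "cx", "cy" (pixels), "k1" (the pictures are not rectified: a ray, as slopes to the right and down, at radius r is drawn at 1 + k1 r^2 times it, then the intrinsics apply), "camera_from_world" (4x4, takes a point from world to camera coordinates). Camera axes: x right, y up, looking along -z (the intrinsics and any distortion apply to the point x, -y, -z); pixel columns grow to the right and rows downward; lengths in m; the calibration is good to about 2 mm. A picture is of the moment at which its call begins: read the wrist's pose just before it. camera_model takes no time and is no camera call; for the wrist camera it gives the pose at the moment of the call.
A pose or a line that the arm cannot do raises env.Unreachable and nothing moves.
- workorder.finish_job(): hands the job in; it is judged then, once.
Readings, each from a call of its own:
- readout.get_t(): time.
- readout.get_joint_positions(): joint angles.
- readout.get_joint_velocities(): joint speeds.
- readout.get_effort(): joint torques, N m.
- readout.get_tcp_pos(): TCP position.
- readout.get_orientation(): TCP orientation.
- readout.get_contact_force(): force on the tool from outside, world axes, zero at the start.
- readout.get_wrist_torque(): the same for the moment, N m.
- readout.get_opening(): finger opening in m.
- readout.get_finger_force(): force on a finger pad.
Only numpy, scipy, OpenCV 4.12 (cv2) and the standard library are available. Lean on these libraries where they do the work, as an engineer would, in place of code of your own. Each camera call takes 0.05 s, during which the arm holds its last target. There are 200 camera calls.

TASK

Secure the loose tube rack on the shaker's platform for shaking: turn the clamp bar's knob anticlockwise to free the bar, slide the bar up gently until the rack sits square and snug between the bar and the fixed fence with no play, then turn the knob clockwise until the bar is locked tight. Keep the rack standing on the platform, do not crush it, and leave the dish, the blue box and the amber bottle around it where they are.

Things in the scene. Friction and masses are not known exactly. Their poses are not given: they have to be found in the camera images.
- shaker: Platform shaker fixed to the bench: white housing, aluminium platform 320 (x) x 300 (y) mm, its surface 100 mm above the bench. Origin: centre of its underside. At its own -x end a fixed steel fence (200 along y, 10 thick, 35 high, inner face at x = -145 mm); the clamp bar is on the +x side and slides along x. The small black speed dial on the housing's +x face is not used.
- fence_face (a point): Centre of the fence's inner face, 17.5 mm above the platform; axes as the shaker's.
- bar (a joint): Slide of the clamp bar (m): 0 = farthest from the fence, grows towards the fence (shaker's own -x). Bar face to fence is 175 mm minus this value: 95 mm of slide when the 80 mm wide rack is snug. Sliding takes about 2 N when free; the locked clamp holds it fast.
- bar_face (a point): Centre of the bar's face that presses the rack, 20.5 mm above the platform; axes as the shaker's. Aluminium bar 180 mm long (y), 12 thick, 40 high; behind it (+x) a flat plate 50 wide, 90 long, top 11.5 mm above the platform, carries the clamp knob, its axis 70 mm behind the face.
- clamp_knob (a joint): Angle of the clamp knob (rad) about its upright axis: 0 = fully loose stop, grows clockwise seen from above, stop at 1.45. The clamp bites from about 0.65; the bar is free below 0.5, locked tight above 1.1. At 0 the grip bar lies along the shaker's y axis; at 1.45 nearly along its x axis.
- knob_grip (a point): Where to grip the black clamp knob: on its axis, mid-height of its upright grip bar, 36.5 mm above the platform; axes turn with the knob, the grip bar lies along this point's y. Grip bar 50 mm long, 12 thick, 26 high (top 13 mm above this point), on a hub 36 mm in diameter, 12 high.
- rack: White plastic tube rack, 80 (x) x 120 (y) x 45 mm, with blue-capped tubes standing 22 mm proud of it, loose on the platform between fence and bar, about 0.3 kg. Origin: centre of its underside.
- dish: Clear round dish, 56 mm diameter, 16 mm high, lying on the platform's corner beside the bar; leave alone. Origin: centre of its underside.
- tip_box: Blue box with clear lid, 122 x 87 x 73 mm, on the bench beside the shaker; leave alone. Origin: centre of its underside.
- reagent: Amber bottle, 60 mm diameter, 130 mm high, on the bench on the other side of the shaker; leave alone. Origin: centre of its underside.
Things that resemble listed ones, but are neither listed nor needed, are in the scene too. What is shaped like the rack but turquoise is not meant.

How it is judged:
On the way, in this order (a step that is already met when the one before it is completed fails the run):
1. the clamp knob is turned anticlockwise until the bar is free (knob below 0.5 rad) (value of joint clamp_knob below 0.5 rad), for 0.2 s.
2. with the knob still loose (below 0.65 rad), the bar is slid up so that the rack is snug and square between bar and fence (value of joint bar between 0.0925 and 0.097 m and x of rack in the frame of shaker between -0.108 and -0.102 m and y of rack in the frame of shaker between -0.045 and 0.045 m and z of rack in the frame of shaker between 0.097 and 0.103 m and angle between the x axis of rack and the x axis of shaker, either way round below 0.04 rad and angle between rack's own z axis and vertical below 0.04 rad and value of joint clamp_knob below 0.65 rad), for 0.2 s.
At the end, for the whole second after the job is handed in: The rack stands square (0.04 rad) on the platform between fence and bar, its centre within 3 mm of 105 mm from the shaker's centre and 45 mm of its middle line; bar slide 92.5 to 97 mm (95 = snug); knob locked above 1.1 rad; rack and bar at rest (value of joint bar between 0.0925 and 0.097 m and x of rack in the frame of shaker between -0.108 and -0.102 m and y of rack in the frame of shaker between -0.045 and 0.045 m and z of rack in the frame of shaker between 0.097 and 0.103 m and angle between the x axis of rack and the x axis of shaker, either way round below 0.04 rad and angle between rack's own z axis and vertical below 0.04 rad and value of joint clamp_knob above 1.1 rad and velocity of joint bar between -0.004 and 0.004 m/s and linear speed of rack below 0.01 m/s); the robot touches nothing.
It fails at once if the bar presses the rack with more than 40 N (contact force between bar and rack above 40 N).
It fails at once if the rack is tipped by more than 0.3 rad (angle between rack's own z axis and vertical above 0.3 rad).
It fails at once if the dish, the tip box or the amber bottle is moved by more than 30 mm (distance of any of dish, tip_box, reagent from where it was at the start of the episode above 0.03 m).
It also fails if it takes over 40 s, if anything falls off the work surface, if the arm or the gripper's body presses on something with over 40 N, if the wrist force passes 120 N, or if a joint passes its speed limit or range.

## Working session

There is one attempt and no reset: what is moved stays moved. The work goes in short steps, each a Python script; the robot and the scene stay as the last script left them, time stands still between calls to the robot, and variables do not carry over. Pictures are saved under pics/ and viewed, at most 10 in all, crops included, and the job is handed in when it is done.

```bash
ls; mkdir -p pics
python3 - <<'E'
from bench import env, viewer, workorder, readout
import cv2,numpy as np
for n in ("scene","side","wrist"):
    m=viewer.camera_model(n); im=viewer.read_camera(n); cv2.imwrite(f"pics/{n}0.png",im[:,:,::-1])
    print(n,{k:np.round(v,4).tolist() for k,v in m.items()})
print(readout.get_t(),readout.get_orientation())
E
```

```text
pics
scene {'fx': 388.4354, 'fy': 388.4354, 'cx': 317.5427, 'cy': 198.2278, 'k1': -0.0004, 'camera_from_world': [[0.6041, 0.7969, -0.0027, -0.3494], [-0.6891, 0.5241, 0.5004, 0.2939], [0.4002, -0.3004, 0.8658, -1.2944], [0.0, 0.0, 0.0, 1.0]]}
side {'fx': 483.3573, 'fy': 483.3573, 'cx': 314.21, 'cy': 201.71, 'k1': -0.0824, 'camera_from_world': [[0.9433, -0.3319, 0.0096, -0.4859], [0.1832, 0.5443, 0.8186, -0.19], [-0.2769, -0.7704, 0.5743, -0.9989], [0.0, 0.0, 0.0, 1.0]]}
wrist {'fx': 329.3355, 'fy': 329.3355, 'cx': 322.2695, 'cy': 195.6576, 'k1': -0.0428, 'camera_from_world': [[0.2277, 0.9737, -0.0029, -0.6233], [-0.9377, 0.2185, -0.27, 0.0353], [-0.2623, 0.0642, 0.9628, -0.3799], [0.0, 0.0, 0.0, 1.0]]}
0.15 [ 1.14655304e-01  9.93404978e-01 -8.02850437e-04 -2.56066758e-04]
```

View pics/scene0.png

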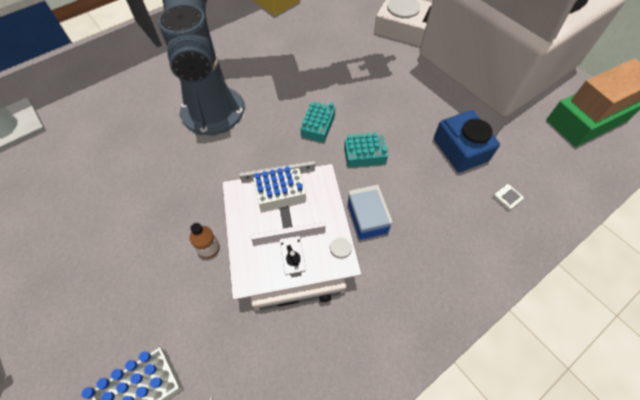

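View pics/side0.png

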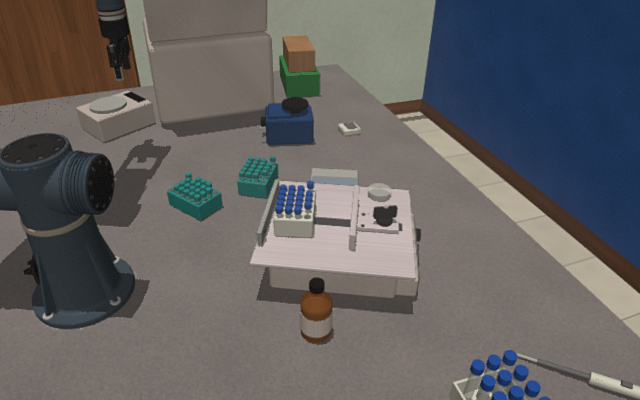

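Scene view: the shaker is centred near (290,230), with the fence at (240-315,170). The white rack with blue caps is on the platform at (278,187), the bar at (250-325,230), the knob at (292,257) and the dish at (340,248). Rack candidates are:
- White, on the platform (278,187): this fits, as it is loose between fence and bar.
- White, on the bench (130,380): not on the platform.
- Turquoise (318,120) and (366,149): excluded by the task.

Next I'll get a rough pose and then a closer wrist view.

```bash
cat > h.py <<'E'
from bench import env, viewer, workorder, readout
import cv2,numpy as np
from scipy.spatial.transform import Rotation as R
def ray(m,uv):
    d=np.array([(uv[0]-m["cx"])/m["fx"],(uv[1]-m["cy"])/m["fy"]]); s=d.copy()
    for _ in range(10): s=d/(1+m["k1"]*(s@s))
    T=np.array(m["camera_from_world"]); Rm=T[:3,:3]
    return -Rm.T@T[:3,3], Rm.T@np.array([s[0],-s[1],-1])
def onplane(m,uv,z):
    o,d=ray(m,uv); return o+d*(z-o[2])/d[2]
def proj(m,p):
    T=np.array(m["camera_from_world"]); c=T[:3,:3]@p+T[:3,3]; s=np.array([c[0],-c[1]])/-c[2]
    s=s*(1+m["k1"]*(s@s)); return np.array([m["cx"]+m["fx"]*s[0],m["cy"]+m["fy"]*s[1]])
def save(name,n):
    m=viewer.camera_model(n); im=viewer.read_camera(n); cv2.imwrite(f"pics/{name}.png",im[:,:,::-1]); return m,im[:,:,::-1].copy()
def down(a):  # tool down, tool y axis at world angle a
    y=np.array([np.cos(a),np.sin(a),0]); z=np.array([0,0,-1.]); return R.from_matrix(np.c_[np.cross(y,z),y,z]).as_quat()
E
python3 - <<'E'
from h import *
m=viewer.camera_model("scene")
P=[onplane(m,p,.1) for p in [(222,181),(335,166),(358,278),(234,295)]]
P=np.array(P);print(P.round(3),P.mean(0)); print(np.linalg.norm(np.roll(P,-1,0)-P,axis=1))
print("knob",onplane(m,(292,257),.14),"bar",onplane(m,(252,239),.14),onplane(m,(324,227),.14))
w=viewer.camera_model("wrist");T=np.array(w["camera_from_world"]);print("cam",-T[:3,:3].T@T[:3,3],"view",-T[2,:3], readout.get_tcp_pos())
E
```

```text
[[ 0.332 -0.132  0.1  ]
 [ 0.476  0.137  0.1  ]
 [ 0.755 -0.016  0.1  ]
 [ 0.616 -0.266  0.1  ]] [ 0.54475256 -0.06920157  0.1       ]
[0.30600131 0.3185484  0.28617914 0.3136423 ]
knob [ 0.63472803 -0.11524502  0.14      ] bar [ 0.54173418 -0.16384611  0.14      ] [ 0.61889959 -0.01102067  0.14      ]
cam [0.07541958 0.6236952  0.37366391] view [ 0.2624034  -0.06398072 -0.96283484] [0.14210797 0.60807991 0.23054926]
```

Run:
```python
from h import *
a=np.arctan2(.88,.47)
for z in (.36,.32,.28):
    try:
        env.move_to([.56,-.08,z],down(a)); break
    except env.Unreachable: print("no",z)
print(readout.get_joint_positions(),readout.get_t(),readout.get_tcp_pos())
m,im=save("w1","wrist")
```

```text
[-3.38054277e-01  3.22410371e-01  1.40919133e+00  2.61168489e-04
  1.41037219e+00 -1.41958682e+00] 3.0167 [ 0.56002527 -0.07913604  0.35985869]
```

View pics/w1.png

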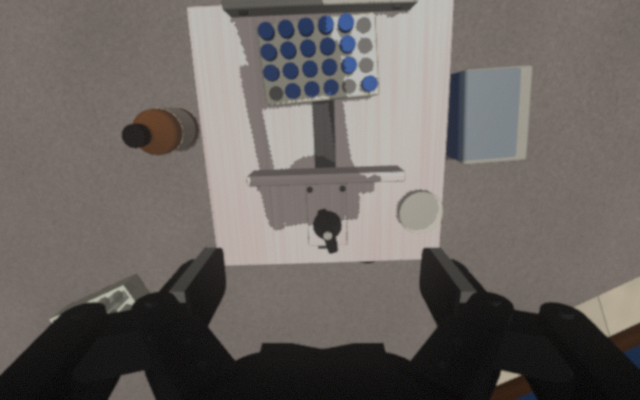

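Wrist view: the rack is at (320,60), the fence along the top (225-415,5), the bar at (250-405,175), the knob at (328,230) and the dish at (418,210). I'll enlarge the knob/bar area and check the rack there too.

Run:
```python
import cv2
im=cv2.imread("pics/w1.png")
cv2.imwrite("pics/w1c.png",cv2.resize(im[0:270,180:460],(0,0),fx=2.2,fy=2.2,interpolation=cv2.INTER_CUBIC))
```

```text
(no output)
```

View pics/w1c.png

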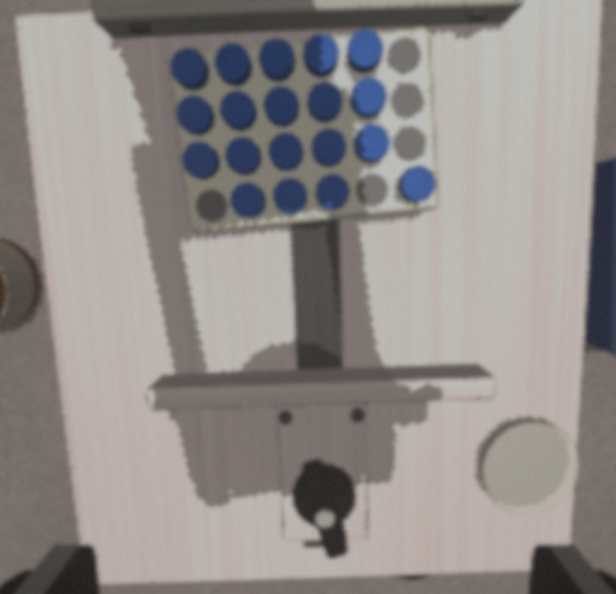

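Crop: the rack is confirmed (white, blue caps, on the platform by the fence, slightly turned). The bar's top strip runs from full-image (248,177) to (405,174). The knob's grip bar goes from about (322,210) to (333,251), nearly along x, so it is locked. I'll compute poses from this.

Run:
```python
from h import *
m=viewer.camera_model("wrist")
f=lambda u,v,z:onplane(m,(180+u/2.2,v/2.2),z)
L=f(18,15,.1),f(78,575,.1);Rr=f(605,0,.1),f(575,570,.1)
an=lambda a,b:np.arctan2(*(b-a)[1::-1])
print("edge yaw",an(*L),an(*Rr))
b0,b1=f(150,398,.141),f(495,388,.141);print("bar",b0,b1,np.linalg.norm(b1-b0),an(b0,b1)-np.pi/2)
k0,k1=f(313,465,.1495),f(338,552,.1495);print("grip",k0,k1,np.linalg.norm(k1-k0),an(k0,k1),(k0+k1)/2)
psi=(an(*L)+an(*Rr))/2
ex=np.array([np.cos(psi),np.sin(psi),0]);ey=np.array([-ex[1],ex[0],0])
print("psi",psi,"width",(Rr[0]-L[0])@ey,(Rr[1]-L[1])@ey)
F0,F1=f(105,33,.135-.035),f(515,22,.1);print("fence",F0,F1,np.linalg.norm(F1-F0),an(F0,F1)-np.pi/2)
# rack bottom-right top edges z=.145
c=[f(190,232,.145),f(437,207,.145),f(430,28,.145)];print("rack",c,np.linalg.norm(c[1]-c[0]),np.linalg.norm(c[2]-c[1]),an(c[0],c[1])-np.pi/2)
kc=(k0+k1)/2;bc=(b0+b1)/2
print("bar->knob x",(kc-bc)@ex,"y",(kc-bc)@ey,"mid y",(bc-(L[0]+Rr[0])/2)@ey, "bar-fence",(bc-F0)@ex,(bc-F1)@ex)
```

```text
edge yaw -0.473621800037094 -0.4456388857647199
bar [ 0.53446834 -0.16101939  0.141     ] [ 0.61293075 -0.00238567  0.141     ] 0.1769774206858601 -0.4593292572466374
grip [ 0.60325733 -0.10276794  0.1495    ] [ 0.65257815 -0.1139467   0.1495    ] 0.05057180355078333 -0.2228881554543535 [ 0.62791774 -0.10835732  0.1495    ]
psi -0.45963034290090693 width 0.2972220406814159 0.30599129831168215
fence [ 0.36439478 -0.09539297  0.1       ] [0.45767383 0.09057053 0.1       ] 0.20804664954393626 -0.4649257439842518
rack [array([ 0.47336615, -0.10030768,  0.145     ]), array([0.51851991, 0.00901531, 0.145     ]), array([0.44690611, 0.04007556, 0.145     ])] 0.11828092885662388 0.07805943895226115 -0.39168911312395993
bar->knob x 0.060415754643450253 y 0.0001636403815759201 mid y 0.000207940834599876 bar-fence 0.1815090855247646 0.18040740022017654
```

All sizes agree (bar 177 vs 180 mm, grip 50.6 vs 50, rack 118x78). Yaw is about -0.46 and knob about 1.33 rad. I'll hover over the knob in grasp orientation and refine.

Run:
```python
from h import *
psi=-.46
q=env.ik([.629,-.108,.26],down(psi-1.33)); print(q)
env.move_to([.629,-.108,.26],down(psi-1.33))
env.command_gripper(.05)
m,im=save("w2","wrist"); np.save("w2.npy",m,allow_pickle=True)
cv2.imwrite("pics/w2c.png",cv2.resize(im[100:400,170:470],(600,600),interpolation=cv2.INTER_CUBIC))
print(readout.get_t(),readout.get_joint_positions(),readout.get_contact_force(), proj(m,np.array([.629,-.109,.1495])))
```

```text
[-3.44857493e-01  5.16942820e-01  1.36537923e+00 -4.44089210e-16
  1.25927061e+00  1.44514251e+00]
5.9917 [-3.44886722e-01  5.16922260e-01  1.36539259e+00  6.54690820e-06
  1.25925737e+00  1.44510114e+00] [ 0.38905743  0.48202257 -0.11411726] [322.91576859 192.02808863]
```

View pics/w2c.png

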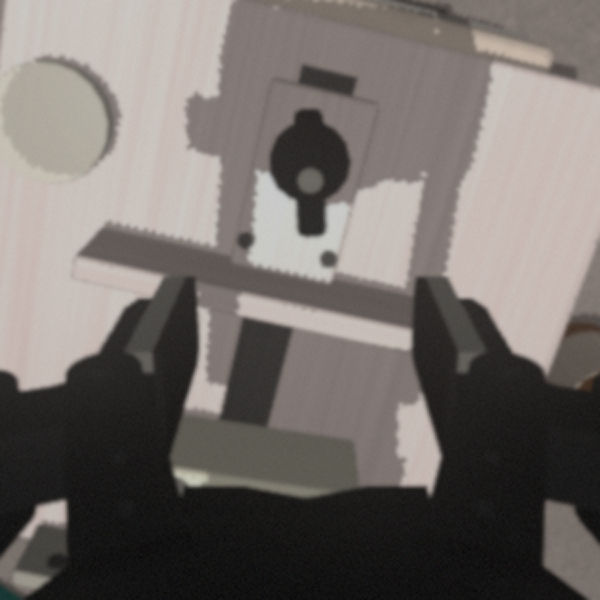

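Close view: the grip bar runs from full-image (324.5,156) to (326,217), with the axis dot at (325,190). It is nearly vertical in the image, so the alignment is good. The dish and bar are clear of the fingers.

Run:
```python
from h import *
m=viewer.camera_model("wrist")
f=lambda u,v,z:onplane(m,(170+u/2,100+v/2),z)
k0,k1=f(312,235,.1495),f(309,112,.1495);print(k0,k1,np.linalg.norm(k1-k0),np.arctan2(*(k1-k0)[1::-1]),(k0+k1)/2,f(310,181,.1495))
b0,b1=f(74,257,.141),f(412,328,.141);print("bar back top edge yaw",np.arctan2(*(b0-b1)[1::-1])-np.pi/2,b0,b1)
psi=-.46;ex=np.array([np.cos(psi),np.sin(psi),0]);print((f(310,181,.1495)-f(74,257,.141))@ex)
```

```text
[ 0.60746003 -0.10679081  0.1495    ] [ 0.65693725 -0.11646425  0.1495    ] 0.05041399887956283 -0.1930774656565538 [ 0.63219864 -0.11162753  0.1495    ] [ 0.62987195 -0.11089465  0.1495    ]
bar back top edge yaw -0.44417204789986653 [ 0.61682228 -0.00475219  0.141     ] [ 0.55249004 -0.13993597  0.141     ]
0.05881492750533365
```

Run:
```python
from h import *
g=down(-1.77)
env.move_to([.631,-.1105,.19],g)
print(env.movel([.631,-.1105,.1285],speed=.06,force_limit=8), readout.get_tcp_pos(), readout.get_contact_force())
env.command_gripper(0.0)
print(readout.get_opening(),readout.get_finger_force(),readout.get_contact_force(),readout.get_wrist_torque(),readout.get_t(),readout.get_tcp_pos())
```

```text
False [ 0.63137841 -0.11064185  0.12893619] [ 0.61302511 -0.42579716  0.66559889]
0.010633445124639908 59.55255925655365 [-0.97668171  1.05070892  3.21543504] [0.02973644 0.04634855 0.14065641] 7.9833 [ 0.63118277 -0.11044891  0.12902868]
```

Gripped (opening 10.6 mm, side force about 1 N). Next I turn anticlockwise in small steps while watching torque.

Run:
```python
from h import *
p=[.631,-.1105,.129]
for d in np.linspace(.2,1.1,6):
    try: env.movel(p,rot=down(-1.77+d),speed=.05)
    except Exception as e: print(repr(e)); env.move_to(p,down(-1.77+d))
    print(round(d,2),readout.get_t(),np.round(readout.get_contact_force(),1),np.round(readout.get_wrist_torque(),2),np.round(readout.get_tcp_pos(),4),readout.get_opening())
```

```text
0.2 8.3333 [0.3 1.1 0.3] [ 0.09 -0.08  0.18] [ 0.6312 -0.1104  0.129 ] 0.010389696739160778
0.38 8.6667 [ 0.2  1.2 -0.6] [ 0.16 -0.09  0.11] [ 0.6312 -0.1104  0.129 ] 0.010798261286600302
0.56 9.0 [ 1.3  0.7 -0.4] [ 0.19 -0.21  0.16] [ 0.6312 -0.1104  0.129 ] 0.010623104193269702
0.74 9.3333 [ 1.3  2.1 -0.3] [ 0.25 -0.27  0.08] [ 0.6312 -0.1103  0.129 ] 0.010400498471604562
0.92 9.6667 [ 3.3  1.9 -0.3] [ 0.35 -0.32  0.07] [ 0.6311 -0.1103  0.129 ] 0.010603486731474532
1.1 10.0 [ 2.6  1.9 -1.1] [ 0.35 -0.35  0.09] [ 0.6311 -0.1103  0.129 ] 0.010595332320495573
```

```bash
cat >> h.py <<'E'
psi=-.455
ex=np.array([np.cos(psi),np.sin(psi),0]); ey=np.array([-ex[1],ex[0],0])
p0=np.array([.631,-.1105,.129])
def st(): 
    d=np.array(readout.get_tcp_pos())-p0; F=np.array(readout.get_contact_force())
    print("t %.2f slide %.4f lat %.4f F -x %.1f y %.1f z %.1f"%(readout.get_t(),-d@ex,d@ey,-F@ex,F@ey,F[2]),np.round(readout.get_wrist_torque(),2),flush=True)
E
python3 - <<'E'
from h import *
for s in (.02,.04,.06):
    print(env.movel(p0-s*ex,speed=.04,force_limit=12)); st()
E
```

```text
False
t 10.65 slide 0.0214 lat 0.0002 F -x 1.5 y 3.5 z 0.2 [ 0.65 -0.1  -0.1 ]
False
t 11.30 slide 0.0407 lat 0.0001 F -x 1.2 y 5.2 z 0.3 [ 0.83 -0.25 -0.1 ]
False
t 11.95 slide 0.0602 lat 0.0001 F -x 1.4 y 5.1 z -1.6 [ 0.83 -0.37 -0.11]
```

Run:
```python
from h import *
print(env.movel(p0-.08*ex,speed=.03,force_limit=10)); st(); print(readout.get_opening())
m,im=save("s2","side")
cv2.imwrite("pics/s2c.png",cv2.resize(im[150:310,220:460],(720,480),interpolation=cv2.INTER_CUBIC))
```

```text
False
t 12.77 slide 0.0789 lat 0.0001 F -x -2.0 y 5.5 z -3.7 [ 0.71 -0.67 -0.11]
0.010828723316497625
```

View pics/s2c.png

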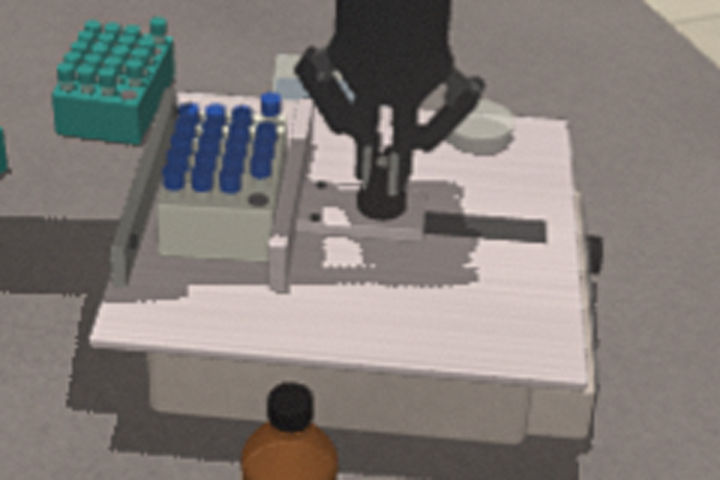

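The bar slid with the knob (bar at about (285,200) in the crop). It is now at the rack, with a small gap left at the fence. I'll continue slowly, force-limited.

Run:
```python
from h import *
for s in (.088,.102):
    r=env.movel(p0-s*ex,speed=.012,force_limit=9); print(r); st()
    if r: break
```

```text
False
t 13.63 slide 0.0861 lat 0.0001 F -x -3.1 y 5.6 z -4.4 [ 0.6  -0.84 -0.1 ]
True
t 14.45 slide 0.0932 lat 0.0002 F -x -1.5 y -0.2 z 1.5 [-0.03  0.07 -0.05]
```

Run:
```python
from h import *
print(readout.get_opening(),readout.get_finger_force()); st()
for s in (.0945,.096,.0975,.099):
    r=env.movel(p0-s*ex,speed=.008,force_limit=10); print(r); st()
    if r or np.array(readout.get_contact_force())@ex>10: break
```

```text
0.01056290691289757 60.3765070438385
t 14.45 slide 0.0932 lat 0.0002 F -x -1.5 y -0.2 z 1.5 [-0.03  0.07 -0.05]
False
t 14.82 slide 0.0932 lat 0.0001 F -x -4.9 y 3.9 z -3.3 [ 0.2  -0.66 -0.07]
False
t 15.16 slide 0.0932 lat 0.0002 F -x -6.3 y 2.8 z -5.4 [-0.03 -0.96 -0.05]
False
t 15.49 slide 0.0933 lat 0.0002 F -x -9.7 y 3.0 z -7.1 [-0.17 -1.3  -0.01]
False
t 15.82 slide 0.0934 lat 0.0002 F -x -11.2 y 2.9 z -10.3 [-0.31 -1.59 -0.02]
```

Firm stop at about 93.3 mm of travel with 11 N of push, so the rack is snug. I'll lock while holding this light push.

Run:
```python
from h import *
env.pause(.2)
m,im=save("s3","side")
cv2.imwrite("pics/s3c.png",cv2.resize(im[150:310,220:460],(720,480),interpolation=cv2.INTER_CUBIC))
p=p0-.098*ex
for d in (.9,.7,.5,.3,.15,0,-.08):
    env.movel(p,rot=down(-1.77+d),speed=.05); st()
    if np.abs(readout.get_contact_force()).max()>30: print("stop");break
print(readout.get_opening())
```

```text
t 16.43 slide 0.0932 lat 0.0001 F -x -9.0 y 2.5 z -7.9 [-0.25 -1.52 -0.1 ]
t 16.77 slide 0.0932 lat 0.0001 F -x -9.9 y 2.7 z -8.4 [-0.3  -1.53 -0.08]
t 17.12 slide 0.0932 lat 0.0001 F -x -9.7 y 3.0 z -8.9 [-0.31 -1.52 -0.11]
t 17.48 slide 0.0932 lat 0.0001 F -x -10.0 y 2.4 z -8.8 [-0.32 -1.52 -0.08]
t 17.77 slide 0.0931 lat 0.0000 F -x -9.1 y 3.2 z -8.6 [-0.31 -1.52 -0.04]
t 18.07 slide 0.0931 lat 0.0000 F -x -9.3 y 1.8 z -8.2 [-0.35 -1.5  -0.05]
t 18.32 slide 0.0931 lat -0.0000 F -x -10.3 y 3.3 z -8.3 [-0.35 -1.5  -0.03]
0.010342758716702906
```

View pics/s3c.png

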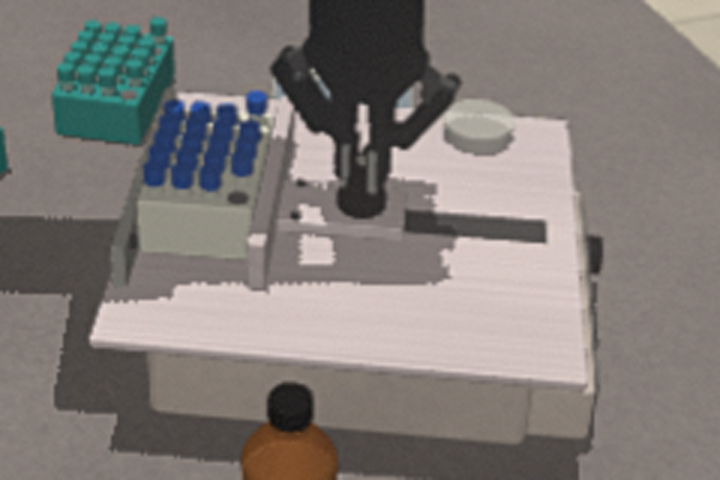

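The rack is flush against fence and bar. Next: unload, release, retreat and verify from above.

Run:
```python
from h import *
env.movel(p0-.0932*ex,speed=.02); st()
env.command_gripper(.045); st()
p=p0-.0932*ex
env.movel([p[0],p[1],.2],speed=.08)
env.movel([p[0],p[1],.32],speed=.15)
env.movel(np.r_[(p+.08*ex)[:2],.32],speed=.15)
st()
m,im=save("w3","wrist")
cv2.imwrite("pics/w3c.png",cv2.resize(im[80:400,140:500],(720,640),interpolation=cv2.INTER_CUBIC)[:600])
```

```text
t 18.72 slide 0.0930 lat 0.0000 F -x -1.7 y 2.8 z -1.5 [ 0.07 -0.53 -0.06]
t 19.14 slide 0.0937 lat -0.0002 F -x -0.0 y -0.2 z 0.0 [-0.04  0.04 -0.02]
t 21.82 slide 0.0142 lat -0.0001 F -x 0.3 y -0.6 z 0.1 [-0.06  0.01 -0.03]
```

View pics/w3c.png

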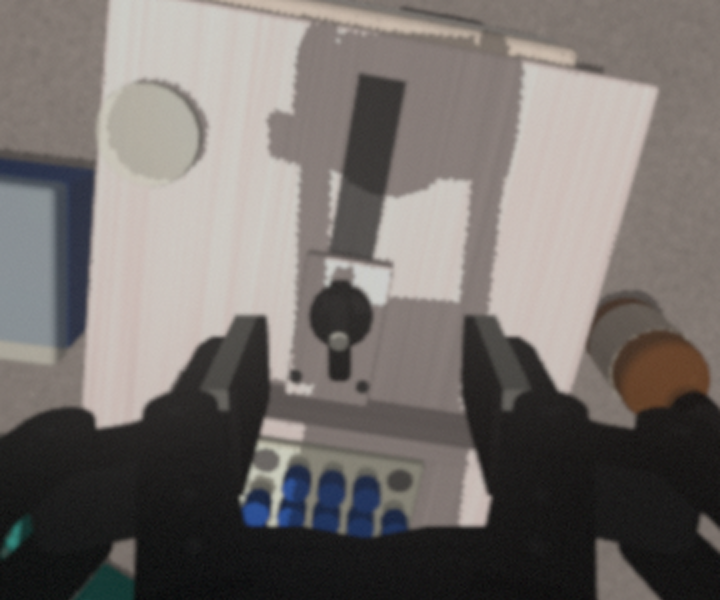

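From above, the knob's grip bar runs from crop (343,283) to (339,378), nearly along x. The rack's edge, (255,440) to (422,462), is parallel to the bar, and the dish and bottle look undisturbed. A quick numeric check before handing in.

Run:
```python
from h import *
m=viewer.camera_model("wrist")
f=lambda u,v,z:onplane(m,(140+u/2,80+v/2),z)
k0,k1=f(339,378,.1495),f(343,283,.1495);g=np.arctan2(*(k1-k0)[1::-1]);print("theta",psi+np.pi/2-g,np.linalg.norm(k1-k0))
r0,r1=f(255,440,.145),f(422,462,.145);print("rack yaw rel",np.arctan2(*(r0-r1)[1::-1])-np.pi/2-psi)
k=f(339,341,.1495);print("slide est",-(k-p0)@ex,(k-p0)@ey)
print(f(155,132,.116))
```

```text
theta 1.4436239138146505 0.05346098133213736
rack yaw rel 0.024944804087879635
slide est 0.09439161610135409 -0.0012026691597262769
[ 0.67243135 -0.00541498  0.116     ]
```

```bash
python3 -c "
from h import *
print(workorder.finish_job(),readout.get_t())"
```

```text
the job is handed in; nothing more can be done
the job is handed in; nothing more can be done
```

I freed the bar, slid it up until the rack was snug against the fence, and locked the knob at about 1.4 rad, then handed the job in at about 22 s. The handover returned no verdict; the rack's final angle to the shaker measured about 0.025 rad against the 0.04 limit.

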